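# Show a pendant's face to the inspection camera

## Task

Take the rectangular pendant off the bench pin and show the camera the face it was lying on: hold it up in the air with its centre on the camera's line of sight, 12 cm in front of the lens, the underside square to the lens and the loop end upwards. Finish while still holding it there, steady, in the gripper; do not touch the camera or its stand, and leave the other pendants and everything else on the bench where they are.

Things in the scene. Friction and masses are not known exactly. Their poses are not given: they have to be found in the camera images.
- plaque_center (a point): centre (half-way through its thickness) of the rectangular pendant, a plain silver plate 54 x 38 x 6 mm with a loop at the middle of one short end, sticking out 15 mm. x runs along the length towards the loop, y across the width, z out of the plain face that lies uppermost. The face to be shown is the underside (-z), with a dark inlaid dot and two dark bars
- pin: the bench pin: a fixed wooden block, 26 mm high, with three 26 mm wide prongs pointing towards the robot (-x of this frame), a pendant on each. Origin on the bench under the middle of the middle prong; prongs at y = -100, 0, 100 mm, from x = -60 to 60 mm; the block joining them, 290 mm wide, at x = 55 to 115 mm. The gaps are open down to the bench
- medal_center (a point): a round silver pendant, 42 mm across and 6 mm thick with a loop, on another prong; this point is its centre. Not the one wanted
- bar_center (a point): a narrow bar-shaped silver pendant, 54 x 18 x 6 mm with a loop, on the remaining prong; this point is its centre. Not the one wanted
- lens (a point): middle of the front glass of the inspection camera: a grey head 46 mm square, 85 mm long, with a black lens 34 mm across. z points out of the lens along the line of sight, which leans 0.7 rad (40 degrees) from the vertical towards the robot; x is up in the camera's picture (upwards and away from the robot); y is level. The head's height differs between starts
- view (a point): the point in the air on the line of sight, 120 mm in front of the lens, for the pendant's centre (212 to 272 mm above the bench); axes as lens. A rightly shown pendant has its x (loop), y and z axes along these: its under face (-z) to the lens, its loop up
- stand: the fixed post stand of the inspection camera, with the camera on it: base 130 x 110 x 14 mm, post 256 mm high behind the camera head. Origin on the bench under the base, x away from the robot
- pliers1: bystander: pliers with red handles, 140 mm long, lying on the bench between the bench pin and the camera; origin at its underside
- pliers2: bystander: second such pliers, lying on the bench on the robot's left; origin at its underside
- brush: bystander: bench brush, 130 x 50 x 47 mm, wooden back on red bristles, beyond the bench pin; origin at its underside
- tumbler1: bystander: glass tumbler, 72 mm across, 85 mm high, beyond the bench pin; origin at its underside
- tumbler2: bystander: second such tumbler; origin at its underside
- dish: bystander: small black dish, 90 mm across, 28 mm high, left of the camera; origin at its underside
- file: bystander: file with a wooden handle, 185 mm long, on the robot's right; origin at its underside
- plaque: the same rectangular pendant, origin at the centre of the underside it lies on, same axes as plaque_center. About 110 g. It lies roughly lengthwise on one of the three prongs, which one varies, its underside 26 mm above the bench and its long edges overhanging the prong by about 6 mm each, its loop pointing away from the robot
There are look-alikes about, which are no part of the job. Leave any purple look-alike of the plaque alone. There is more than one size of the stand; the one meant has the size given above.

How it is judged (in metres and radians):
On the way:
1. the rectangular pendant is lifted clear of the bench pin by the gripper (height (world z) of plaque_center above 0.08 m and contact force between the fingers and plaque above 0.5 N and contact force between plaque and pin below 0.05 N), for 0.2 s.
At the end, for the whole second after the job is handed in: The pendant is held by the fingers, at rest, touching nothing else, its centre within 20 mm of the point 120 mm in front of the lens on its line of sight; its underside faces the lens and its loop end points up in the camera's picture, both within 0.21 rad (12 degrees) (distance between plaque_center and view below 0.02 m and angle between the z axis of plaque_center and the z axis of view, either way round below 0.21 rad and angle between the x axis of plaque_center and the x axis of view, either way round below 0.21 rad and angle between plaque_center's own z axis and vertical below 1.3 rad and angle between plaque_center's own x axis and vertical below 1.3 rad and contact force between the fingers and plaque above 0.5 N and contact force between plaque and stand below 0.05 N and linear speed of plaque below 0.03 m/s and angular speed of plaque below 0.2 rad/s); the arm keeps its last pose, push and grip.
It fails at once if a bystander or another pendant is moved by more than 30 mm (distance of any of medal_center, bar_center, pliers1, pliers2, brush, tumbler1, tumbler2, dish, file from where it was at the start of the episode above 0.03 m).
It fails at once if the camera or its stand is touched (contact force between any of the arm, the fingers, plaque and stand above 1 N).
It also fails if it takes over 35 s, if anything falls off the work surface, if the arm or the gripper's body presses on something with over 40 N, if the wrist force passes 120 N, or if a joint passes its speed limit or range.

## Robot

A 7-joint arm with a two-finger parallel gripper is mounted at the origin on the work surface. World frame = base frame: x ahead of the robot, y to its left, z up, the work surface at z = 0. Lengths are in mm, angles in rad, forces in N, time in s.
With the tool pointing down it reaches from about 425 to 875 mm from the base axis. Payload 8.4 kg.
Tool frame: the origin (TCP) lies midway between the tips of the shut fingers; the grasp point (between the pads) lies 19 mm behind it; z points along the fingers, y is the line along which they close (so a half turn about z gives the same grasp; the last joint's range is limited). The gripper opens to 87 mm and grips with 3 to 60 N. Pads are 19 mm wide; open, the fingers measure 117 mm over their backs; the gripper's body (75 mm by 190 mm) begins 51 mm behind the grasp point.
Start: joints at [-1.365, 0.333, 0.04, 1.465, -0.013, 1.343, -0.059], TCP at [195.068, 620.01, 222.546] pointing down, gripper open.
Joint ranges: [-2.58, 2.58], [-0.38, 2.09], [-1.3, 1.39], [0.25, 2.4], [-1.5, 4.64], [0.08, 2.09], [-2.65, 2.65]. Speed limits (rad/s): [2.22, 2.22, 2.79, 2.79, 3.14, 3.14, 3.14].

## Interface

Orientations are given as a rotation vector (axis times angle).
In Python, from station import move_to, move_linear, move_joints, release, grab, wait, ik, sense, get_image, IKError, close_job gives the robot as it stands. The module is installed in compiled form; this text tells all that it offers. Calls block until the motion is done:
- move_to(position, orientation): joint-space move of the TCP to a pose.
- move_linear(position, rate=150, rot=None): straight line of the TCP; rot=None keeps the orientation; rate is the mean speed in mm/s.
- move_joints(angles): joint-space move.
- release() and grab(): open the fingers fully, or close them until they stop; the grip force is fixed at half the most.
- wait(seconds).
- ik(position, orientation): joint angles nearest the present ones, or None.
- sense(): the state.
- get_image(name): name is "side" or "top" or "wrist"; returns a dict with "color" (480x640x3 uint8, red, green, blue), "z_map" (480x640 float32, mm along the optical axis (not along the pixel's ray), 0 where there is no reading), "fx", "fy", "cx", "cy" (pixels), "distortion" ([k1, k2, p1, p2, k3] as OpenCV has them; the pictures are not rectified), "cam_to_world" (4x4, takes a point from camera to world coordinates). Camera axes: x right, y up, looking along -z (the intrinsics and any distortion apply to the point x, -y, -z); pixel columns grow to the right and rows downward; lengths in mm; the calibration is good to about 2 mm. A picture is of the moment at which its call begins.
A pose or a line that the arm cannot do raises IKError and nothing moves.
- close_job(): hands the job in; it is judged then, once.
The state is a dict: "t": time; "joint_pos": joint angles; "joint_vel": joint speeds; "tau": joint torques, N m; "position": TCP position; "eef_rot": TCP orientation; "wrist_force": force on the tool from outside, world axes, zero at the start; "ft_torque": the same for the moment, N m; "grip_width": finger opening in mm; "finger_force": force on a finger pad.
Only numpy, scipy, OpenCV 4.12 (cv2) and the standard library are available. Lean on these libraries where they do the work, as an engineer would, in place of code of your own. Each camera call takes 0.05 s, during which the arm holds its last target. There are 200 camera calls.

## Working session

There is one attempt and no reset: what is moved stays moved. The work goes in short steps, each a Python script; the robot and the scene stay as the last script left them, time stands still between calls to the robot, and variables do not carry over. Pictures are saved under pics/ and viewed, at most 10 in all, crops included, and the job is handed in when it is done.

```bash
mkdir -p pics; cat > h.py <<'E'
import numpy as np, cv2
from station import *
def shot(n,f):
    d=get_image(n); cv2.imwrite(f'pics/{f}.png',d['color'][:,:,::-1]); np.savez(f'{f}.npz',**d); return d
def load(f): return dict(np.load(f+'.npz'))
def norm(d,uv):
    K=np.array([[d['fx'],0,d['cx']],[0,d['fy'],d['cy']],[0,0,1]],float)
    p=cv2.undistortPoints(np.array(uv,float).reshape(-1,1,2),K,np.array(d['distortion'],float)).reshape(-1,2)
    return np.c_[p[:,0],-p[:,1],-np.ones(len(p))]
def onplane(d,uv,z):
    T=d['cam_to_world']; r=norm(d,uv)@T[:3,:3].T; o=T[:3,3]
    return o+r*((z-o[2])/r[:,2])[:,None]
def depthpts(d,uv):
    uv=np.array(uv).reshape(-1,2).astype(int); z=d['z_map'][uv[:,1],uv[:,0]]
    T=d['cam_to_world']; return (norm(d,uv)*z[:,None])@T[:3,:3].T+T[:3,3]
E
python3 - <<'E'
from h import *
for n in('top','side'):
    d=shot(n,n+'0'); print(n,d['cam_to_world'].round(3).tolist(),d['fx'],d['distortion'],(d['z_map']>0).mean())
s=sense();print(s['t'],s['eef_rot'],s['grip_width'])
E
```

```text
top [[0.002, 0.985, -0.173, 337.061], [-1.0, 0.007, 0.028, 85.595], [0.029, 0.172, 0.985, 1475.68], [0.0, 0.0, 0.0, 1.0]] 568.8641933274944 [-0.05872542  0.          0.          0.          0.        ] 0.9960091145833333
side [[-0.999, 0.028, -0.027, 497.142], [-0.038, -0.587, 0.809, 1097.441], [0.007, 0.809, 0.588, 891.638], [0.0, 0.0, 0.0, 1.0]] 504.9957500365412 [-0.08054411  0.          0.          0.          0.        ] 0.996025390625
0.1 [-4.77019094e-01 -3.10506891e+00  2.25842037e-03] 87.30054137222601
```

View pics/top0.png

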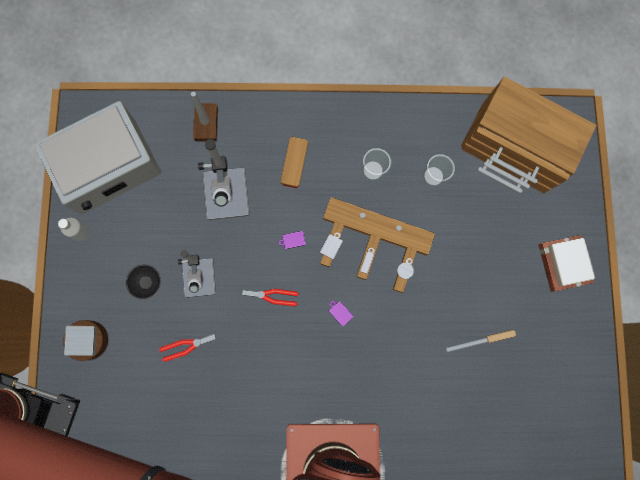

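View pics/side0.png

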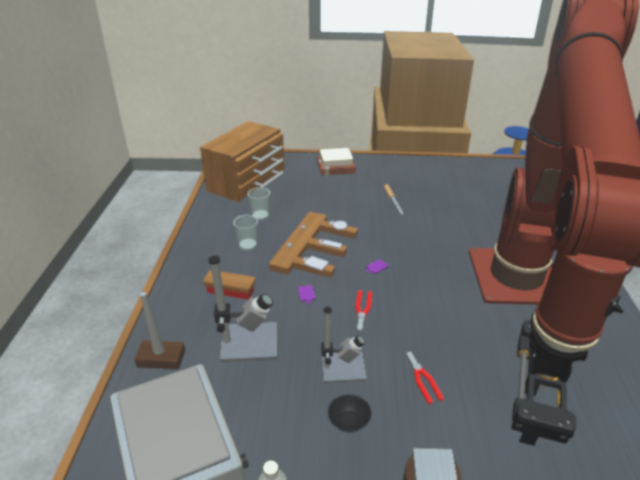

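Top view candidates: silver rectangular pendant (331,245), bar (368,262), disc (405,270). Purple look-alikes lie at (292,240) and (341,313), to be left alone. There are two stands: a large one with its base at (226,193) and a small one at (198,278). At about 2.5 mm/px the large base is about 110x130 mm, which fits. I'll confirm both choices in a crop and measure.

```bash
python3 - <<'E'
from h import *
d=load('top0'); im=d['color'][:,:,::-1]
a=cv2.resize(im[145:310,180:290],None,fx=3.6,fy=3.6,interpolation=cv2.INTER_CUBIC)
b=cv2.resize(im[190:300,310:420],None,fx=3.6,fy=3.6,interpolation=cv2.INTER_CUBIC)
b=cv2.copyMakeBorder(b,0,a.shape[0]-b.shape[0],0,0,cv2.BORDER_CONSTANT)
cv2.imwrite('pics/crop.png',np.hstack([a,b]))
# silver pendants: low-sat bright within pin area
hsv=cv2.cvtColor(im,cv2.COLOR_BGR2HSV)
m=((hsv[...,1]<50)&(hsv[...,2]>150)).astype(np.uint8); w=np.zeros_like(m); w[225:295,315:425]=m[225:295,315:425]
for c in cv2.findContours(w,0,cv2.CHAIN_APPROX_NONE)[0]:
    if cv2.contourArea(c)>30:
        p=onplane(d,c,32)[:,:2].astype(np.float32); print('pend',c.reshape(-1,2).mean(0).round(),cv2.minAreaRect(p))
# stand bases: points with world height 8..20 
uv=np.stack(np.meshgrid(np.arange(640),np.arange(480)),-1).reshape(-1,2)
P=depthpts(d,uv).reshape(480,640,3); np.save('P.npy',P)
for n,(x0,x1,y0,y1) in dict(big=(195,260,160,225),small=(175,222,250,305)).items():
    z=P[y0:y1,x0:x1]; mk=((z[...,2]>7)&(z[...,2]<21)); q=z[mk][:,:2].astype(np.float32); print(n,cv2.minAreaRect(q),np.median(z[mk][:,2]))
E
```

```text
pend [406. 269.] ((504.0866394042969, -191.41323852539062), (41.27084732055664, 50.47719955444336), 36.531700134277344)
pend [367. 260.] ((527.67724609375, -90.71009826660156), (19.047988891601562, 66.09475708007812), 69.49000549316406)
pend [332. 245.] ((568.8513793945312, 0.04339599609375), (39.11161804199219, 66.54139709472656), 63.47468948364258)
big ((709.7981567382812, 277.584716796875), (174.96572875976562, 170.76382446289062), 1.1175655126571655) 14.360372757541427
small ((486.55523681640625, 350.3065490722656), (121.3145751953125, 133.98524475097656), 82.23475646972656) 10.891889778486188
```

View pics/crop.png

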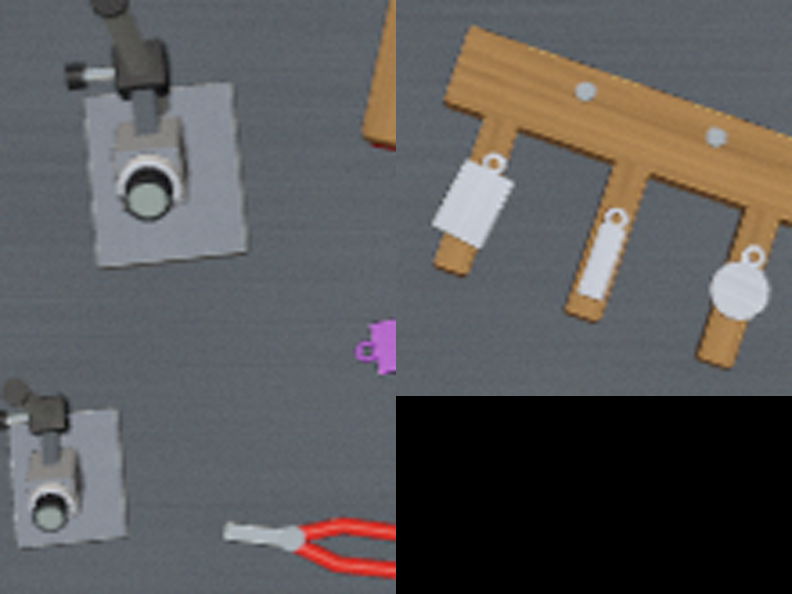

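The crop confirms both. The plaque is the silver rectangle with its loop at the far end, on the left prong (crop (473,205), px (331,247)). The big stand has base corners at crop (85,98), (232,83), (246,251) and (99,267), and its lens is at crop (149,199), px (221,200). Next I'll compute the metric values.

```bash
python3 - <<'E'
from h import *
d=load('top0'); s=load('side0'); P=np.load('P.npy')
f=lambda c,ox,oy:(np.array(c,float)+.5)/3.6-.5+[ox,oy]
c=onplane(d,f([(85,98),(232,83),(246,251),(99,267)],180,145),14)
print('base',c.round(0).tolist(),[round(np.linalg.norm(c[i]-c[i-1])) for i in range(4)])
ax=((c[0]-c[3])+(c[1]-c[2]));print('yaw stand',np.arctan2(ax[1],ax[0]),'center',c.mean(0))
b=onplane(d,f([(12,418),(117,409),(126,536),(20,547)],180,145),10);print('small',[round(np.linalg.norm(b[i]-b[i-1])) for i in range(4)])
L=f([(149,199)],180,145)
ij=L.round().astype(int)[0]; print('lens px',L, P[ij[1]-3:ij[1]+4:3,ij[0]-3:ij[0]+4:3].reshape(-1,3).round(0).tolist())
q=onplane(d,f(np.array([(470,162),(513,184),(482,247),(433,222)])-[396,0],310,190),32)
print('plaque',q.mean(0),[round(np.linalg.norm(q[i]-q[i-1])) for i in range(4)]); a=q[0]+q[1]-q[2]-q[3];print('yaw',np.arctan2(a[1],a[0]))
im=s['color'][:,:,::-1]; cv2.imwrite('pics/side_crop.png',cv2.resize(im[250:365,205:290],None,fx=5,fy=5,interpolation=cv2.INTER_CUBIC))
E
```

```text
base [[763.0, 341.0, 14.0], [775.0, 233.0, 14.0], [648.0, 219.0, 14.0], [636.0, 326.0, 14.0]] [128, 109, 127, 107]
yaw stand 0.11036713637754673 center [705.46960116 279.64784586  14.        ]
small [93, 76, 92, 76]
lens px [[221.02777778 199.91666667]] [[663.0, 280.0, 143.0], [664.0, 274.0, 139.0], [663.0, 266.0, 144.0], [657.0, 281.0, 136.0], [656.0, 273.0, 141.0], [657.0, 266.0, 139.0], [650.0, 281.0, 133.0], [649.0, 273.0, 139.0], [650.0, 267.0, 136.0]]
plaque [562.45357233   1.77395487  32.        ] [51, 35, 51, 39]
yaw -0.5016868645306654
```

View pics/side_crop.png

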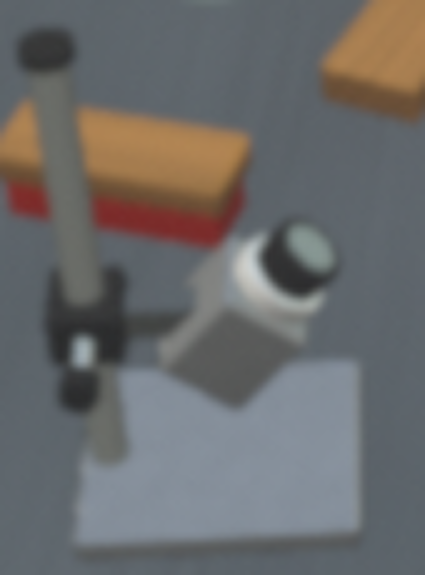

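```bash
cat >> h.py <<'E'
from scipy.spatial.transform import Rotation as Ro
def frame(x,z):
    x=np.array(x,float);z=np.array(z,float);return np.c_[x,np.cross(z,x),z]
def tool(Rp,sg):   # tool for plaque frame: z=-pz, y=sg*py
    return Ro.from_matrix(np.c_[-sg*Rp[:,0],sg*Rp[:,1],-Rp[:,2]]).as_rotvec()
def flat(yaw): return frame([np.cos(yaw),np.sin(yaw),0],[0,0,1])
def viewR(yaw=.11):
    c,s=np.cos(yaw),np.sin(yaw);S,C=np.sin(.7),np.cos(.7)
    return frame([C*c,C*s,S],[-S*c,-S*s,C])
E
python3 - <<'E'
from h import *
d=load('top0'); s=load('side0')
def ray(d,uv): T=d['cam_to_world']; r=(norm(d,[uv])@T[:3,:3].T)[0]; return T[:3,3],r/np.linalg.norm(r)
o1,r1=ray(d,(221,199.9));o2,r2=ray(s,(267,299))
t=np.linalg.lstsq(np.c_[r1,-r2],o2-o1,rcond=None)[0];a,b=o1+t[0]*r1,o2+t[1]*r2
L=(a+b)/2;print('lens',L,np.linalg.norm(a-b))
V=L+120*viewR()[:,2];print('view',V)
V=np.array([579,265,231.])
for sg in(1,-1):
    R=tool(viewR(),sg); p=V-19*viewR()[:,2]
    print(sg,ik(p,R),ik([562,2,12],tool(flat(-.48),sg)),ik([562,2,330],tool(flat(-.48),sg)),ik(p+[0,0,70],R))
E
```

```text
lens [654.64244621 273.93551972 136.50806012] 5.318625451021788
view [577.80355438 265.44898495 228.2891226 ]
1 [-1.09429943 -0.06803143  0.38301204  2.11274327  0.73410806  0.61072394
  0.46599392] [-0.69853839  0.45326749  0.7497454   1.92513554 -0.38711165  0.91156358
  1.33391907] [-0.81093356  0.13305641  0.82332254  1.54037366 -0.09762759  1.5107676
  1.10463307] [-1.1370255  -0.14317573  0.40164156  2.02103092  0.66038691  0.75669292
  0.58343977]
-1 [-0.35045492 -0.0288772  -0.34188911  2.08047275  0.67771357  0.58611196
 -2.63388212] [-0.99415386  0.72272745  1.21366033  1.9355548  -0.78662752  1.0660751
 -1.484433  ] [-1.10947484  0.21366704  1.22226627  1.54902795 -0.20090572  1.51964599
 -1.93504156] [-0.43405595 -0.09712747 -0.24852553  1.9921057   0.53432944  0.7051729
 -2.46584793]
```

```bash
python3 - <<'E'
from h import *
p=sense()['position']; move_linear([p[0],p[1],330],rate=250)
R=tool(flat(-.48),1)
move_to([562,2,330],R); move_linear([562,2,190],rate=200)
d=shot('wrist','w1'); im=d['color'][:,:,::-1]; print(d['cam_to_world'].round(2).tolist(),sense()['t'],sense()['position'])
hsv=cv2.cvtColor(im,cv2.COLOR_BGR2HSV)
m=((hsv[...,1]<50)&(hsv[...,2]>150)).astype(np.uint8); m=cv2.morphologyEx(m,cv2.MORPH_OPEN,np.ones((21,21)))
for c in cv2.findContours(m,0,cv2.CHAIN_APPROX_NONE)[0]:
    if cv2.contourArea(c)>500: print(c.reshape(-1,2).mean(0).round(),cv2.minAreaRect(onplane(d,c,32)[:,:2].astype(np.float32)))
E
```

```text
[[0.46, -0.86, -0.22, 501.59], [0.89, 0.45, 0.12, 32.36], [-0.0, -0.25, 0.97, 352.56], [0.0, 0.0, 0.0, 1.0]] 4.125 [562.8377891    1.9922955  191.32985568]
[ 97. 255.] ((497.0477600097656, -187.77371215820312), (39.77138900756836, 33.83153533935547), 62.55828094482422)
[315. 219.] ((560.2293701171875, 1.6175270080566406), (39.17961883544922, 54.260337829589844), 62.56553649902344)
[616. 213.] ((678.10498046875, 231.12960815429688), (54.18880844116211, 106.9682846069336), 74.93994903564453)
```

View pics/w1.png

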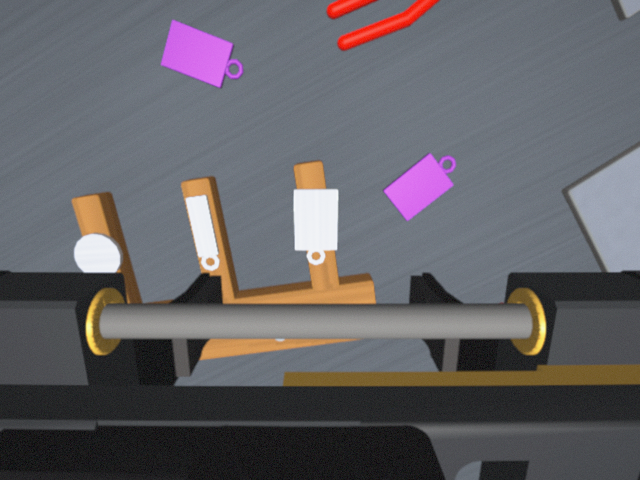

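The wrist view shows the plaque whole at (315,219), measured 39x54 mm, with its loop at (316,256) towards the block. The finger lanes on both sides are free. I'll grasp at (561,1.7) with yaw -0.479.

```bash
python3 - <<'E'
from h import *
R=tool(flat(-.479),1)
move_linear([561,1.7,60],rate=150,rot=R); move_linear([561,1.7,12],rate=60)
s=sense();print(s['position'],s['wrist_force'])
grab(); s=sense();print(s['grip_width'],s['finger_force'],s['wrist_force'])
move_linear([561,1.7,60],rate=80); move_linear([561,1.7,300],rate=200)
s=sense();print(s['grip_width'],s['finger_force'],s['t'])
Rv=viewR(); p=np.array([578.2,265.3,229.5])-19*Rv[:,2]+120*Rv[:,2]*.5
move_to(p,tool(Rv,1)); wait(.3)
s=sense();print(p,s['position'],s['grip_width'],s['finger_force'],s['t'])
d=shot('side','s2');shot('top','t2')
im=d['color'][:,:,::-1];cv2.imwrite('pics/s2c.png',cv2.resize(im[170:370,180:380],None,fx=3,fy=3))
E
```

```text
[561.28666556   1.61112674  12.27099338] [-0.15360935  0.20797737  0.52659197]
37.189551745818584 30.000059902668 [0.25006418 0.36186996 0.19474884]
37.68072498081259 29.99969780445099 9.0667
[551.94671196 262.40043395 260.85852968] [552.65474205 261.43619762 260.88257499] 37.37412673896928 29.999789893627167 10.4
```

View pics/s2c.png

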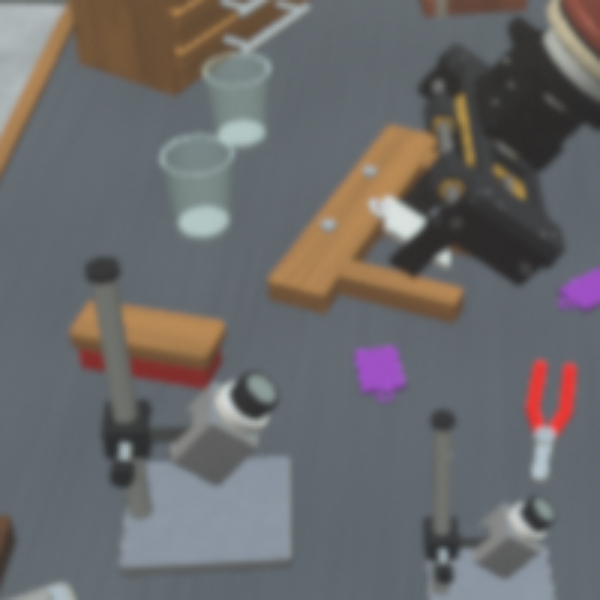

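The plaque is held with its loop up and away, at crop (380,205), nothing nearby. Moving in to the viewing point.

```bash
python3 - <<'E'
from h import *
Rv=viewR(); V=np.array([578.2,265.3,229.5]); p=V-16.7*Rv[:,2]
move_linear(p,rate=60,rot=tool(Rv,1)); wait(.5)
s=sense();print(p,s['position'],tool(Rv,1),s['eef_rot'],s['finger_force'],s['t'])
d=shot('side','s3');shot('wrist','w3')
im=d['color'][:,:,::-1];a=cv2.resize(im[215:345,200:330],(600,600),interpolation=cv2.INTER_CUBIC)
cv2.imwrite('pics/s3c.png',a)
E
```

```text
[588.89341245 266.48104276 216.72713547] [588.86724327 266.51486409 216.75421971] [-0.13425356  2.43851193  0.04900637] [-0.13427302  2.43850535  0.04912787] 29.999799728393555 12.1083
```

View pics/s3c.png

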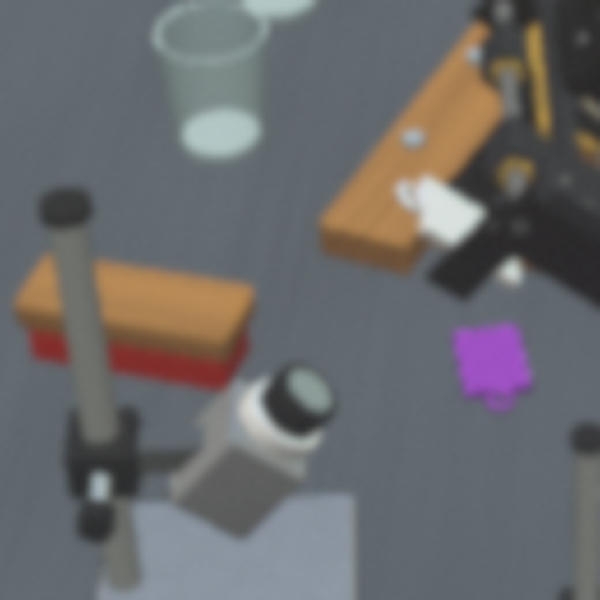

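View pics/w3.png

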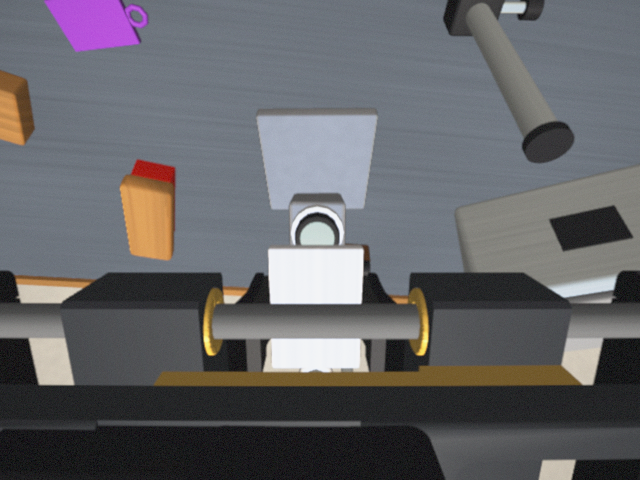

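The wrist view shows the plaque square in the grip (270–363 px), with the lens at (317,234) and the stand lined up with it. I'll cross-check the lens ray and the plaque's edge position numerically.

```bash
python3 - <<'E'
from h import *
d=load('w3'); Rv=viewR(); V=np.array([578.2,265.3,229.5])
for h in(133,137,141): print(h,onplane(d,[(317,234)],h).round(1))
# plaque top-face near corners & far end hit on expected plane
T=d['cam_to_world'];o=T[:3,3];P0=V+3*Rv[:,2]
for uv in[(269,248.5),(363,247.5),(273,366),(360,366)]:
    r=(norm(d,[uv])@T[:3,:3].T)[0]; X=o+r*((P0-o)@Rv[:,2])/(r@Rv[:,2]); print(((X-V)@Rv).round(1), ((depthpts(d,[(int(uv[0])+(6 if uv[0]<300 else -6),int(uv[1])+(6 if uv[1]<300 else -6))])[0]-V)@Rv).round(1))
E
```

```text
133 [[654.  273.5 133. ]]
137 [[648.6 272.9 137. ]]
141 [[643.2 272.3 141. ]]
[-28.6 -19.6   3. ] [-26.3 -17.3   3. ]
[-29.   17.5   3. ] [-26.8  15.1   3.2]
[ 24.1 -19.5   3. ] [ 21.7 -16.9   2.1]
[24. 18.  3.] [21.1 15.3  2.9]
```

The plaque is flat to about 1 mm and centred to about 2 mm. The lens estimates agree to about 5 mm, well inside the 20 mm tolerance, so I'm handing in.

```bash
python3 -c "
from h import *
print(close_job(), sense()['finger_force'])"
```

```text
the job is handed in; nothing more can be done
the job is handed in; nothing more can be done
```

The job is handed in: the rectangular pendant is held steady about 12 cm in front of the large stand's lens, underside square to it and loop up, with position errors of about 5 mm by my measurements; no verdict was returned.

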